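Load the spring-loaded box dispenser

TASK

Load the two flat hinged-lid boxes into the spring-loaded dispenser, lid side up and one at a time: push the first down against the spring until it snaps under both catches before you bring the second over, then press the second down on top of it until it too snaps under both catches, and let go. Leave the taller plain carton, the cutters, the pen and the screwdriver where they lie.

Things in the scene. Friction and masses are not known exactly. Their poses are not given: they have to be found in the camera images.
- dispenser: Dispenser fixed to the desk, base 90 x 150 x 12 mm, 114 mm high. Origin: centre of its underside; z up, y along its length. Two end walls with folded lips guide a box whose long side lies along y: inside 81 mm (y) by 58 mm (x), 2.5 mm play a side, flared over the top 10 mm. Both long sides (+x, -x) are open between the lips (61 mm), down to the base plate, so fingers may straddle a box there.
- catch_level (a point): Point on the dispenser's centre line at the height of the flat undersides of the two catches, 80 mm above the desk; axes as the dispenser's. A box is caught when its top lies just under this level.
- platform (a joint): Sunk depth (m) of the black spring platform: 0 at rest, its top then 10 mm above the catch level; hard stop 0.064. Spring 3.5 N at rest, 8.5 N at full depth; passing the catches adds about 6 N more. One box caught reads about 0.032, two about 0.054. Press a box's top 2 to 5 mm past the catch level to snap it in; it then rises back against the catches.
- catch_left (a joint): Spring catch at the dispenser's +y end: 22 mm wide steel tongue, sloping top (16 mm high), flat underside, sticking 8 mm in from the wall. Value (m): 0 fully out (rest, caught), 0.0095 pushed right back. A box laid in the empty dispenser rests on the platform, one laid over a caught box on both slopes, its underside about 10 mm above the catch level.
- catch_right (a joint): The same catch at the dispenser's -y end; same values.
- box_a: One of two equal flat boxes with a hinged-look lid (orange lid on dark grey tray), 53 x 77 x 22 mm (x, y, z). Origin: centre of its underside; z up out of the lid. About 50 g. Grasp it across its 51 to 53 mm width (x).
- box_b: The other flat box, same as box_a. Either box may go in first, either way round.
- carton: Plain cardboard carton, 45 x 60 x 30 mm (x, y, z), origin at the centre of its underside. Not to be loaded: it stays where it is. The three (boxes and carton) lie at three places in any arrangement.
- cutters: Side cutters lying flat, 53 x 127 x 10 mm, behind the work. Leave alone.
- green_pen: Pen lying on the desk, 17 x 135 x 16 mm. Leave alone.
- screwdriver: Screwdriver lying on the desk at the right, 14 x 145 x 14 mm. Leave alone.
There are look-alikes about, which are no part of the job. What is shaped like the box_b but red is not meant. Leave any yellow look-alike of the box_a alone.

How it is judged:
By the outcome, as a careful person would: the job done as asked, in the order asked, and still so for the second after the job is handed in, with the robot touching nothing.
It also fails if it takes over 64 s, if anything falls off the work surface, if the arm or the gripper's body presses on something with over 40 N, if the wrist force passes 120 N, or if a joint passes its speed limit or range.

ROBOT

A 7-joint arm with a two-finger parallel gripper is mounted at the origin on a cart in front of the work surface, level with it; the furniture and walls round the work are solid. World frame = base frame: x ahead of the robot, y to its left, z up, the work surface at z = 0. Lengths are in m, angles in degrees, forces in N, time in s.
With the tool pointing down it reaches from about 0.35 to 0.9 m from the base axis. Payload 7.2 kg.
Tool frame: the origin (TCP) lies midway between the tips of the shut fingers; the grasp point (between the pads) lies 19 mm behind it; z points along the fingers, y is the line along which they close (so a half turn about z gives the same grasp; the last joint's range is limited). The gripper opens to 85 mm and grips with 20 to 120 N. Pads are 22 mm wide; open, the fingers measure 114 mm over their backs; the gripper's body (76 mm by 85 mm) begins 54 mm behind the grasp point. The pads swing forward as they close: fully open they stand 13 mm farther back than shut.
Start: joints at [-77.762, 23.554, -0.728, 91.456, 0.321, 64.991, -4.71], TCP at [0.174, 0.6, 0.231] pointing down, gripper open.
Joint ranges: [-169.25, 169.25], [-16.82, 113.86], [-84.01, 82.57], [7.8, 145.47], [-59.2, 239.2], [7.22, 106.19], [-163.78, 163.78]. Speed limits (degrees/s): [136.94, 136.94, 172.46, 172.46, 180, 180, 180].

INTERFACE

Orientations are given as a 3x3 rotation matrix whose columns are the frame's x, y, z axes.
In Python, from station import observe, imaging, env gives the robot as it stands.
- The arm moves only by the tool carry_out, never from a script. Its argument "deltas" is a list of rows, each an object of numbers: "tx", "ty", "tz": the shift along the tool's x, y, z in mm; "wx", "wy", "wz": the turn, a rotation vector about the tool's x, y, z in degrees; "claw": the opening, from 0 (shut) to 1 (fully open). A call has 1 to 10 rows; each row is the pose to reach, as a shift and turn from the pose commanded when the call began, along the tool's axes at that moment; what a row does not reach only later rows make up. A row lasts 1/10 s, in which the tool goes at most 50 mm and 8.59 degrees, less where a joint would pass 70% of its speed; a pose out of reach is approached as far as the arm can. A call with a gripper value outside its range is refused whole. The fingers move at their own pace and stop on an object; the grip force is fixed at half the most. Time passes only in rows, so rows that repeat a pose let the fingers close. It gives the time, the measured TCP pose, the force, the opening and the grip force at its end, in the units of the state.
- observe(): the state, without advancing time (a new reading comes with each control period).
- imaging.camera(name): name is "side" or "top" or "wrist"; returns a dict with "pixels" (420x560x3 uint8, red, green, blue), "vfov" (degrees; the focal length in pixels is half the picture's height over the tangent of half this angle, whatever the lens; pixels are square), "cx", "cy" (the principal point, pixels), "k1" (the pictures are not rectified: a ray, as slopes to the right and down, at radius r is drawn at 1 + k1 r^2 times it, then the intrinsics apply), "R" (3x3) and "t" (3): a world point X has camera coordinates R X + t. Camera axes: x right, y down, z forward; pixel columns grow to the right and rows downward; lengths in m; the calibration is good to about 2 mm. A picture is of the moment at which its call begins. There is no depth.
- env.finish_job(): hands the job in; it is judged then, once.
The state is a dict: "time": time; "joint_positions": joint angles; "qd": joint speeds; "joint_torque": joint torques, N m; "tool_pos": TCP position; "orientation": TCP orientation; "ft_force": force on the tool from outside, world axes, zero at the start; "wrist_torque": the same for the moment, N m; "finger_gap": finger opening in m; "gripper_force": force on a finger pad.
Only numpy, scipy, OpenCV 4.12 (cv2) and the standard library are available. Lean on these libraries where they do the work, as an engineer would, in place of code of your own. Each camera call takes 0.05 s, during which the arm holds its last target. There are 200 camera calls.

## Working session

There is one attempt and no reset: what is moved stays moved. The work goes in short steps, Python scripts to look and compute and a tool call to move; the robot and the scene stay as the last step left them, time stands still between calls to the robot, and variables do not carry over. Pictures are saved under pics/ and viewed, at most 10 in all, crops included, and the job is handed in when it is done.

Besides the shell and the picture viewer there is one more tool, called after "Call:" in YAML: its name, and indented under it one key for each argument. carry_out: Moves the arm, as the interface text tells. Its arguments: {"type":"object","properties":{"deltas":{"type":"array"}},"required":["deltas"]}

```bash
mkdir -p pics
cat > h.py <<'E'
import numpy as np, cv2
from station import observe, imaging, env
def cam(n,save=None):
    c=imaging.camera(n)
    if save: cv2.imwrite('pics/'+save,c['pixels'][:,:,::-1])
    return c
def ray(c,u,v):
    f=210/np.tan(np.radians(c['vfov'])/2)
    p=np.array([(u-c['cx'])/f,(v-c['cy'])/f]); q=p.copy()
    for _ in range(20): q=p/(1+c['k1']*(q@q))
    R=np.array(c['R']); t=np.array(c['t'])
    return -R.T@t, R.T@np.array([q[0],q[1],1])
def at(c,u,v,z):
    o,d=ray(c,u,v); return o+d*(z-o[2])/d[2]
def proj(c,X):
    f=210/np.tan(np.radians(c['vfov'])/2)
    p=np.array(c['R'])@np.array(X)+np.array(c['t']); q=p[:2]/p[2]
    q=q*(1+c['k1']*(q@q)); return q*f+[c['cx'],c['cy']]
E
python3 - <<'E'
from h import *
import pickle
cs={n:cam(n) for n in('top','side')}
pickle.dump(cs,open('c0.pkl','wb'))
for n in cs: cv2.imwrite(f'pics/{n}0.png',cv2.resize(cs[n]['pixels'][:,:,::-1],(784,588)))
for n in cs: print(n,cs[n]['vfov'],cs[n]['k1'],-np.array(cs[n]['R']).T@cs[n]['t'])
print(observe())
E
```

```text
top 48.98341835876256 -0.02102432979100633 [ 0.36078149 -0.03977912  1.2614417 ]
side 57.021983077266086 -0.01152938909776646 [ 0.45547065 -0.79946695  0.77091365]
{'time': 0.1, 'joint_positions': array([-77.76089134,  23.59546653,  -0.72825513,  91.49773547,
         0.31834136,  64.99045948,  -4.71124714]), 'qd': array([-0.04383384, -0.09209643,  0.05941797, -0.0935655 ,  0.07400001,
        0.01968088,  0.07169625]), 'joint_torque': array([ 2.95421203e-03, -6.01820183e+01,  6.84495326e-01, -3.00093341e+01,
        1.40287189e-02,  6.39060352e-03,  7.78653941e-06]), 'tool_pos': array([0.1737132 , 0.59992212, 0.23054765]), 'orientation': array([[-9.60546593e-01,  2.78118913e-01, -3.37131769e-04],
       [ 2.78119111e-01,  9.60545596e-01, -1.38513288e-03],
       [-6.14012153e-05, -1.42424746e-03, -9.99998984e-01]]), 'ft_force': array([ 1.51573567,  0.7244493 , -0.39976568]), 'wrist_torque': array([ 0.01946315, -0.01350027,  0.07679017]), 'gripper_force': 0.0, 'finger_gap': 0.0852645481511388}
```

View pics/top0.png

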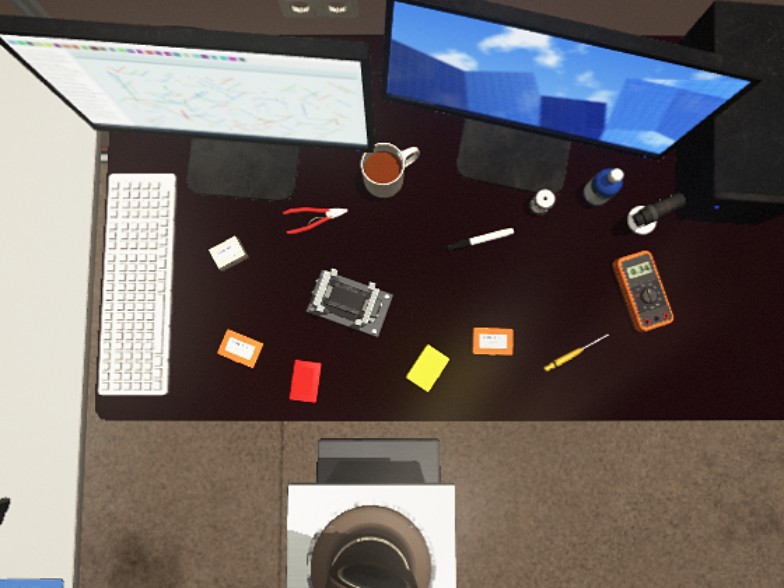

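View pics/side0.png

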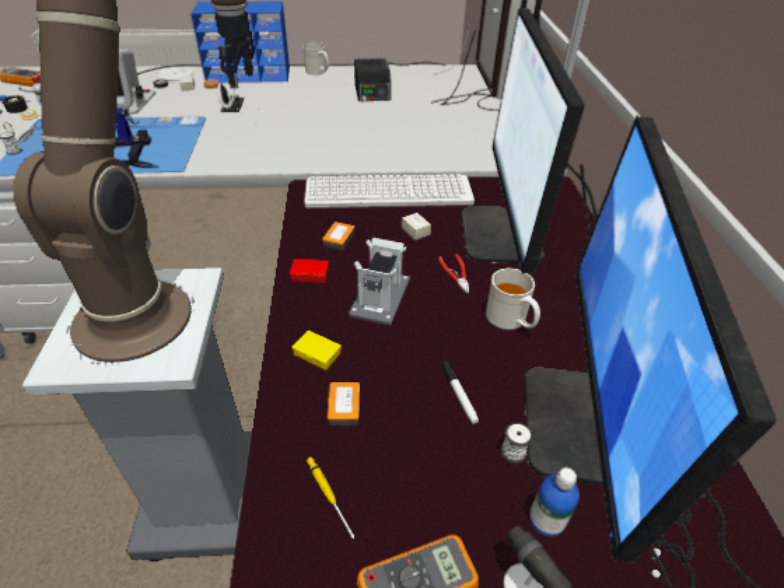

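The top view shows two orange boxes at (240,348) and (493,341). The red one (305,381) and the yellow one (428,368) are look-alikes, and the white carton is at (228,253). The dispenser is at (350,300). The orange ones with a label fit the description, so I'll confirm them in a crop.

```bash
cat > m.py <<'E'
from h import *
def boxes(c,z=0.022,amin=150):
    hsv=cv2.cvtColor(c['pixels'],cv2.COLOR_RGB2HSV)
    m=cv2.inRange(hsv,(7,150,120),(18,255,255))
    m=cv2.morphologyEx(m,cv2.MORPH_CLOSE,np.ones((3,3)))
    out=[]
    for k in cv2.findContours(m,0,2)[0]:
        if cv2.contourArea(k)<amin: continue
        P=np.array([at(c,u,v,z)[:2] for u,v in k[:,0]],np.float32)*1000
        (x,y),(w,h),a=cv2.minAreaRect(P)
        if w>h: w,h,a=h,w,a+90   # h long side: direction a+90
        out.append((k[:,0].mean(0).round(),round(x,1),round(y,1),round(w,1),round(h,1),'long dir',round((a+90)%180,1)))
    return out
E
python3 - <<'E'
from m import *
import pickle
cs=pickle.load(open('c0.pkl','rb'))
for n in cs:
  print(n); [print(b) for b in boxes(cs[n])]
p=cs['top']['pixels'][:,:,::-1]
a=cv2.resize(p[180:260,205:295],(720,640)[:2],interpolation=2)[:, :]
a=cv2.resize(p[182:250,210:290],(640,544),interpolation=2)
cv2.imwrite('pics/d.png',a)
b=np.hstack([cv2.resize(p[225:290,145:235],(400,289),interpolation=2),cv2.resize(p[225:290,290:380],(400,289),interpolation=2)])
cv2.imwrite('pics/b.png',b)
E
```

```text
top
(array([171., 249.]), 409.4, 252.2, 52.0, 76.4, 'long dir', 67.9)
(array([350., 246.]), 423.6, -232.5, 51.4, 77.9, 'long dir', 88.7)
(array([459., 207.]), 521.6, -528.7, 78.9, 150.1, 'long dir', 17.3)
(array([272., 121.]), 767.4, -18.1, 60.3, 66.7, 'long dir', 90.0)
side
(array([304., 398.]), 522.3, -506.9, 68.0, 159.0, 'long dir', 176.7)
(array([246., 285.]), 423.0, -236.8, 53.2, 75.9, 'long dir', 87.3)
(array([241., 166.]), 409.4, 248.3, 53.9, 81.9, 'long dir', 68.1)
```

View pics/d.png

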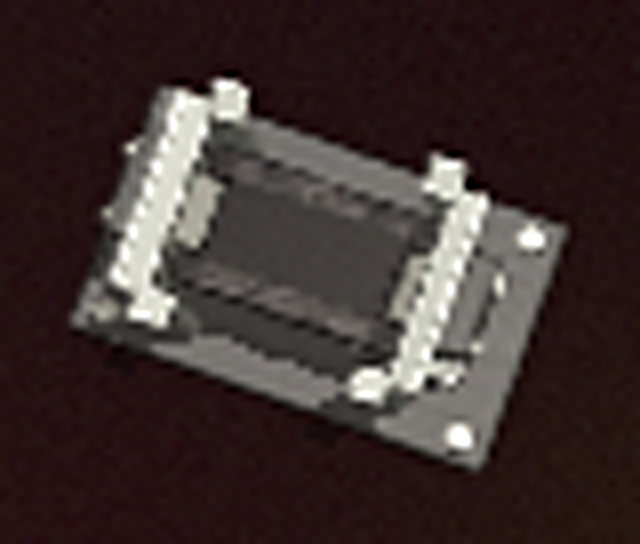

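View pics/b.png

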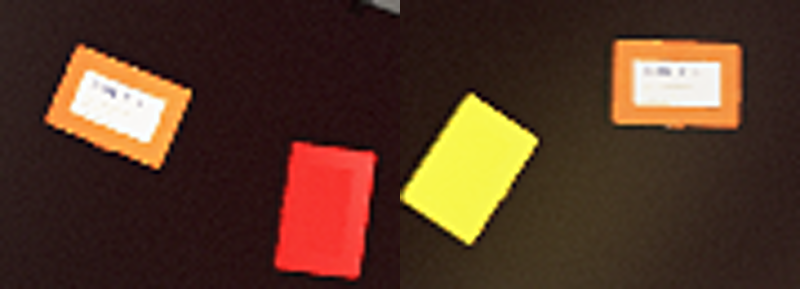

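Both orange labelled boxes are confirmed: lids up, 52x77 mm, left at crop (118,105) and right at (677,85). In the dispenser crop the base corners are (567,232), (480,467) and (75,322), and the lip tops are (230,98), (150,305), (445,172) and (368,385).

Run:
```python
from h import *
import pickle
c=pickle.load(open('c0.pkl','rb'))['top']
g=lambda u,v,z: at(c,210+(u+.5)/8-.5,182+(v+.5)/8-.5,z)[:2]*1000
A,B,C=g(567,232,.012),g(480,467,.012),g(75,322,.012)
print('base',A,B,C,'w',np.linalg.norm(A-B),'l',np.linalg.norm(B-C),'ctr',(A+C)/2,'dir',np.degrees(np.arctan2(*(C-B)[::-1])))
L=[g(*p,.114) for p in((230,98),(150,305),(445,172),(368,385))]
print('lips',np.array(L),np.mean(L,0))
W=[g(185,95,.114),g(130,280,.114),g(475,200,.114),g(408,380,.114)]
print('walls',np.mean(W,0)); d=(W[0]+W[1]-W[2]-W[3])/2; print(np.linalg.norm(d),np.degrees(np.arctan2(d[1],d[0])))
```

```text
base [513.76896953 -41.50585541] [433.56493346 -12.01798646] [482.90088563 126.02524032] w 85.45303866618103 l 146.59457233268245 ctr [498.33492758  42.25969245] dir 70.33336701578001
lips [[543.79932925  64.7588021 ]
 [478.27640711  89.09167282]
 [520.2674241   -3.04861092]
 [453.1967562   20.72217949]] [498.88497916  42.88101087]
walls [499.26522752  42.54130974]
95.0138085987296 70.08028796793691
```

Call:
carry_out:
  deltas:
    - {"tx": -323,"ty": -271,"tz": 50,"wz": 96,"claw": 1}
    - {"tx": -323,"ty": -271,"tz": 50,"wz": 96,"claw": 1}
    - {"tx": -323,"ty": -271,"tz": 50,"wz": 96,"claw": 1}
    - {"tx": -323,"ty": -271,"tz": 50,"wz": 96,"claw": 1}
    - {"tx": -323,"ty": -271,"tz": 50,"wz": 96,"claw": 1}
    - {"tx": -323,"ty": -271,"tz": 50,"wz": 96,"claw": 1}
    - {"tx": -323,"ty": -271,"tz": 50,"wz": 96,"claw": 1}
    - {"tx": -323,"ty": -271,"tz": 50,"wz": 96,"claw": 1}
    - {"tx": -323,"ty": -271,"tz": 50,"wz": 96,"claw": 1}
    - {"tx": -323,"ty": -271,"tz": 50,"wz": 96,"claw": 1}

```text
invalid input
```

Call:
carry_out:
  deltas:
    - {"tx": -30,"ty": -25,"tz": 5,"wx": 0,"wy": 0,"wz": 8,"claw": 1}
    - {"tx": -60,"ty": -50,"tz": 10,"wx": 0,"wy": 0,"wz": 17,"claw": 1}

```text
time: 0.3
tool_pos: [0.2172, 0.5351, 0.2204]
orientation: [[-0.839, 0.544, -0.001], [0.544, 0.839, -0.001], [0.0, -0.001, -1.0]]
ft_force: [2.0, 1.0, -0.6]
finger_gap: 0.0854
gripper_force: 0.0
```

Call:
carry_out:
  deltas:
    - {"tx": -317,"ty": -134,"tz": 40,"wx": 0,"wy": 0,"wz": 79,"claw": 1}
    - {"tx": -317,"ty": -134,"tz": 40,"wx": 0,"wy": 0,"wz": 79,"claw": 1}
    - {"tx": -317,"ty": -134,"tz": 40,"wx": 0,"wy": 0,"wz": 79,"claw": 1}
    - {"tx": -317,"ty": -134,"tz": 40,"wx": 0,"wy": 0,"wz": 79,"claw": 1}
    - {"tx": -317,"ty": -134,"tz": 40,"wx": 0,"wy": 0,"wz": 79,"claw": 1}
    - {"tx": -317,"ty": -134,"tz": 40,"wx": 0,"wy": 0,"wz": 79,"claw": 1}
    - {"tx": -317,"ty": -134,"tz": 40,"wx": 0,"wy": 0,"wz": 79,"claw": 1}
    - {"tx": -317,"ty": -134,"tz": 40,"wx": 0,"wy": 0,"wz": 79,"claw": 1}
    - {"tx": -317,"ty": -134,"tz": 40,"wx": 0,"wy": 0,"wz": 79,"claw": 1}
    - {"tx": -317,"ty": -134,"tz": 40,"wx": 0,"wy": 0,"wz": 79,"claw": 1}

```text
time: 1.3
tool_pos: [0.4117, 0.251, 0.1811]
orientation: [[0.374, 0.927, -0.0], [0.927, -0.374, -0.0], [-0.001, -0.0, -1.0]]
ft_force: [0.3, 0.1, -0.6]
finger_gap: 0.0854
gripper_force: 0.0
```

```bash
cat > w.py <<'E'
from m import *
import sys
c=cam('wrist')
if len(sys.argv)>1: cv2.imwrite('pics/'+sys.argv[1],cv2.resize(c['pixels'][:,:,::-1],(784,588)))
import pickle; pickle.dump(c,open('w.pkl','wb'))
s=observe(); print(s['time'],s['tool_pos'],s['orientation'].round(4).tolist())
for b in boxes(c,amin=800): print(b)
E
python3 w.py w1.png
```

```text
1.35 [0.41154243 0.25141916 0.18109296] [[0.371, 0.9286, -0.0003], [0.9286, -0.371, -0.0003], [-0.0004, -0.0002, -1.0]]
```

View pics/w1.png

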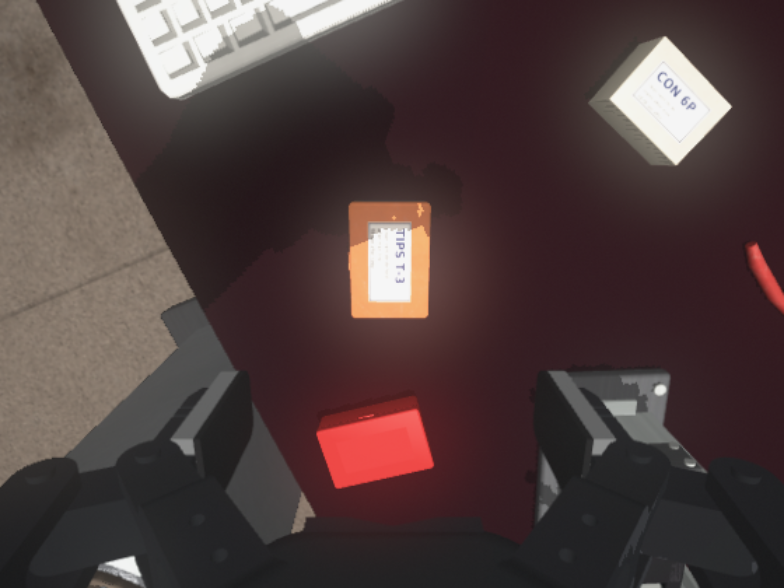

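The wrist view shows the box under the tool, with its corners at about (349,203), (431,203), (429,318) and (351,318). The red decoy is at (375,445), outside the fingers' path.

```bash
cat > q.py <<'E'
from h import *
import pickle,sys
c=pickle.load(open('w.pkl','rb'))
def quad(P,z,s=1.4):
    Q=np.array([at(c,(u+.5)/s-.5,(v+.5)/s-.5,z)[:2] for u,v in P],np.float32)*1000
    (x,y),(w,h),a=cv2.minAreaRect(Q)
    if w>h: w,h,a=h,w,a+90
    print('ctr',Q.mean(0).round(1),'w,h',round(w,1),round(h,1),'dir',round((a+90)%180,1))
E
python3 -c "
from q import *
quad([(349,203),(431,203),(429,318),(351,318)],.022)
t=observe()['tool_pos'].copy(); print(proj(c,[t[0],t[1],.022])*1.4)"
```

```text
ctr [410.6 251.9] w,h 51.8 75.8 dir 68.0
[391.34767522 262.40905826]
```

Call:
carry_out:
  deltas:
    - {"tx": 2,"ty": 0,"tz": 40,"wx": 0,"wy": 0,"wz": 0,"claw": 1}
    - {"tx": 2,"ty": 0,"tz": 80,"wx": 0,"wy": 0,"wz": 0,"claw": 1}
    - {"tx": 2,"ty": 0,"tz": 120,"wx": 0,"wy": 0,"wz": 0,"claw": 1}
    - {"tx": 2,"ty": 0,"tz": 140,"wx": 0,"wy": 0,"wz": 0,"claw": 1}
    - {"tx": 2,"ty": 0,"tz": 140,"wx": 0,"wy": 0,"wz": 0,"claw": 1}
    - {"tx": 2,"ty": 0,"tz": 140,"wx": 0,"wy": 0,"wz": 0,"claw": 1}

```text
time: 1.95
tool_pos: [0.4125, 0.2535, 0.0415]
orientation: [[0.368, 0.93, -0.0], [0.93, -0.368, -0.0], [-0.001, -0.0, -1.0]]
ft_force: [-0.2, -0.1, 0.9]
finger_gap: 0.0853
gripper_force: 0.0
```

Call:
carry_out:
  deltas:
    - {"tx": -2,"ty": -1,"tz": 20,"wx": 0,"wy": 0,"wz": 0,"claw": 1}
    - {"tx": -2,"ty": -1,"tz": 36,"wx": 0,"wy": 0,"wz": 0,"claw": 1}
    - {"tx": -2,"ty": -1,"tz": 40,"wx": 0,"wy": 0,"wz": 0,"claw": 1}
    - {"tx": -2,"ty": -1,"tz": 40,"wx": 0,"wy": 0,"wz": 0,"claw": 0.3}
    - {"tx": -2,"ty": -1,"tz": 40,"wx": 0,"wy": 0,"wz": 0,"claw": 0.3}
    - {"tx": -2,"ty": -1,"tz": 40,"wx": 0,"wy": 0,"wz": 0,"claw": 0.3}
    - {"tx": -2,"ty": -1,"tz": 40,"wx": 0,"wy": 0,"wz": 0,"claw": 0.3}
    - {"tx": -2,"ty": -1,"tz": 40,"wx": 0,"wy": 0,"wz": 0,"claw": 0.3}

```text
time: 2.75
tool_pos: [0.4115, 0.2525, 0.0027]
orientation: [[0.37, 0.929, 0.001], [0.929, -0.37, 0.002], [0.002, 0.001, -1.0]]
ft_force: [-1.8, -0.3, 8.4]
finger_gap: 0.0503
gripper_force: 61.9
```

Call:
carry_out:
  deltas:
    - {"tx": 0,"ty": 0,"tz": -30,"wx": 0,"wy": 0,"wz": 0,"claw": 0.3}
    - {"tx": 0,"ty": 0,"tz": -80,"wx": 0,"wy": 0,"wz": 0,"claw": 0.3}
    - {"tx": 0,"ty": 0,"tz": -130,"wx": 0,"wy": 0,"wz": 0,"claw": 0.3}
    - {"tx": -20,"ty": 20,"tz": -170,"wx": 0,"wy": 0,"wz": 0,"claw": 0.3}
    - {"tx": -50,"ty": 49,"tz": -200,"wx": 0,"wy": 0,"wz": 0,"claw": 0.3}
    - {"tx": -82,"ty": 81,"tz": -200,"wx": 0,"wy": 0,"wz": -1,"claw": 0.3}
    - {"tx": -114,"ty": 113,"tz": -200,"wx": 0,"wy": 0,"wz": -2,"claw": 0.3}
    - {"tx": -142,"ty": 140,"tz": -200,"wx": 0,"wy": 0,"wz": -2,"claw": 0.3}
    - {"tx": -162,"ty": 159,"tz": -200,"wx": 0,"wy": 0,"wz": -2,"claw": 0.3}
    - {"tx": -162,"ty": 159,"tz": -200,"wx": 0,"wy": 0,"wz": -2,"claw": 0.3}

```text
time: 3.75
tool_pos: [0.4995, 0.038, 0.2024]
orientation: [[0.344, 0.939, 0.002], [0.939, -0.344, -0.001], [-0.0, 0.002, -1.0]]
ft_force: [-0.9, 0.6, -0.5]
finger_gap: 0.0499
gripper_force: 63.2
```

```bash
python3 w.py w2.png
```

```text
3.8 [0.49883799 0.0404573  0.20203587] [[0.3415, 0.9399, 0.0011], [0.9399, -0.3415, 0.0001], [0.0004, 0.001, -1.0]]
(array([284., 236.]), 477.6, -24.7, 96.6, 132.6, 'long dir', 160.1)
```

View pics/w2.png

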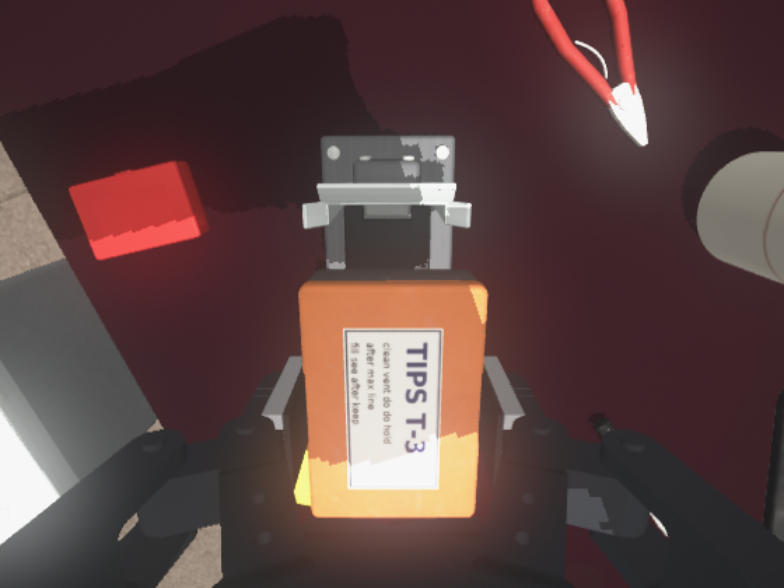

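The wrist view shows the dispenser's +y end: base corners (321,137) and (455,136), wall top edge (318,185) to (456,185), lip outer ends (303,213) and (471,213). The held box's top corners are (300,284), (488,284), (475,517) and (313,517).

```bash
python3 -c "
from q import *
quad([(300,284),(488,284),(475,517),(313,517)],.2213)
t=observe()['tool_pos']; R=observe()['orientation']
g=lambda u,v,z: at(c,(u+.5)/1.4-.5,(v+.5)/1.4-.5,z)*1000
for n,z,a,b in(('base',.012,(321,137),(455,136)),('wall',.114,(318,185),(456,185)),('lip',.114,(303,204),(471,204))):
  A,B=g(*a,z),g(*b,z);d=(B-A);m=(A+B)/2
  print(n,m[:2].round(1),np.linalg.norm(d).round(1),'axis',(np.degrees(np.arctan2(d[1],d[0]))+90).round(1))
  print('  in tool',(R.T@(m-t*1000)).round(1))
"
```

```text
ctr [500.4  37.9] w,h 50.7 76.0 dir 69.8
base [524.4 112.1] 88.3 axis 70.3
  in tool [ 76.   -0.7 190.1]
wall [516.7  90.5] 64.7 axis 69.9
  in tool [53.1 -0.4 88.1]
lip [513.6  82.2] 79.7 axis 69.9
  in tool [44.2 -0.5 88.1]
```

Run:
```python
from h import *
import pickle
c=cam('side'); pickle.dump(c,open('s.pkl','wb'))
s=observe(); t=s['tool_pos']; print(t)
x0,y0,x1,y1=225,135,315,235; S=6
p=cv2.resize(c['pixels'][y0:y1,x0:x1,::-1],None,fx=S,fy=S,interpolation=2)
def draw(C,yaw,pts,col):
    a=np.radians(yaw-90); R=np.array([[np.cos(a),-np.sin(a)],[np.sin(a),np.cos(a)]])
    for X in pts:
        w=R@X[:2]+C; u=proj(c,[w[0],w[1],X[2]]); v=((u+.5-[x0,y0])*S).astype(int)
        cv2.drawMarker(p,tuple(map(int,v)),col,cv2.MARKER_CROSS,12,1)
b=t[2]-.0027
draw(t[:2],70,[(sx*.0265,sy*.0385,z) for sx in(-1,1) for sy in(-1,1) for z in(b,b+.022)],(255,255,0))
draw([.4993,.042],70.2,[(sx*.045,sy*.075,.012) for sx in(-1,1) for sy in(-1,1)],(0,255,0))
cv2.imwrite('pics/s1.png',p)
```

```text
[0.49841826 0.04218769 0.2017772 ]
```

View pics/s1.png

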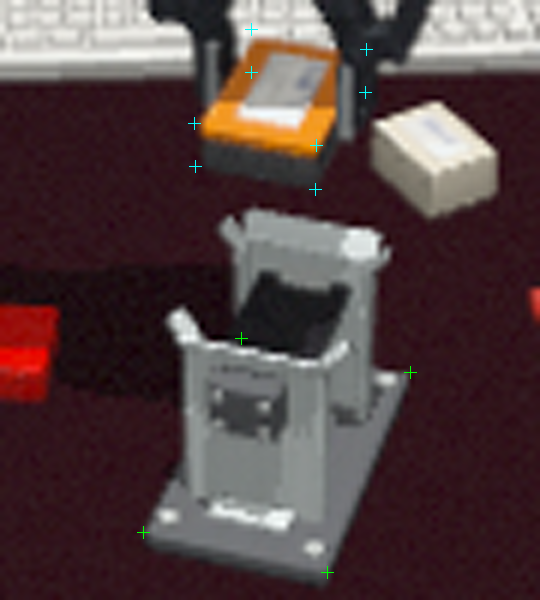

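The side view shows the held box's front corners at (202,133) and (322,157), about 1–2 px right and below prediction, while the dispenser base fits. The wrist view agrees that the box sits about (+1.7, -2.5) mm from the TCP, so I'll shift by (+2, -2) in the tool axes.

Call:
carry_out:
  deltas:
    - {"tx": 2,"ty": -2,"tz": 30,"wx": 0,"wy": 0,"wz": 0,"claw": 0.3}
    - {"tx": 2,"ty": -2,"tz": 60,"wx": 0,"wy": 0,"wz": 0,"claw": 0.3}
    - {"tx": 2,"ty": -2,"tz": 75,"wx": 0,"wy": 0,"wz": 0,"claw": 0.3}
    - {"tx": 2,"ty": -2,"tz": 80,"wx": 0,"wy": 0,"wz": 0,"claw": 0.3}
    - {"tx": 2,"ty": -2,"tz": 85,"wx": 0,"wy": 0,"wz": 0,"claw": 0.3}
    - {"tx": 2,"ty": -2,"tz": 90,"wx": 0,"wy": 0,"wz": 0,"claw": 0.3}
    - {"tx": 2,"ty": -2,"tz": 94,"wx": 0,"wy": 0,"wz": 0,"claw": 0.3}
    - {"tx": 2,"ty": -2,"tz": 98,"wx": 0,"wy": 0,"wz": 0,"claw": 0.3}

```text
time: 4.65
tool_pos: [0.4976, 0.0453, 0.1035]
orientation: [[0.338, 0.941, 0.001], [0.941, -0.338, 0.0], [0.001, 0.001, -1.0]]
ft_force: [0.1, -0.3, 0.1]
finger_gap: 0.0504
gripper_force: 63.2
```

Call:
carry_out:
  deltas:
    - {"tx": 0,"ty": 0,"tz": 6,"wx": 0,"wy": 0,"wz": 0,"claw": 0.3}
    - {"tx": 0,"ty": 0,"tz": 12,"wx": 0,"wy": 0,"wz": 0,"claw": 0.3}
    - {"tx": 0,"ty": 0,"tz": 18,"wx": 0,"wy": 0,"wz": 0,"claw": 0.3}
    - {"tx": 0,"ty": 0,"tz": 24,"wx": 0,"wy": 0,"wz": 0,"claw": 0.3}
    - {"tx": 0,"ty": 0,"tz": 24,"wx": 0,"wy": 0,"wz": 0,"claw": 0.3}

```text
time: 5.15
tool_pos: [0.4974, 0.045, 0.0789]
orientation: [[0.338, 0.941, 0.0], [0.941, -0.338, -0.0], [0.0, 0.0, -1.0]]
ft_force: [0.3, 0.0, 2.3]
finger_gap: 0.0502
gripper_force: 63.6
```

Call:
carry_out:
  deltas:
    - {"tx": 0,"ty": 0,"tz": 5,"wx": 0,"wy": 0,"wz": 0,"claw": 0.3}
    - {"tx": 0,"ty": 0,"tz": 10,"wx": 0,"wy": 0,"wz": 0,"claw": 0.3}
    - {"tx": 0,"ty": 0,"tz": 15,"wx": 0,"wy": 0,"wz": 0,"claw": 0.3}
    - {"tx": 0,"ty": 0,"tz": 15,"wx": 0,"wy": 0,"wz": 0,"claw": 0.3}

```text
time: 5.55
tool_pos: [0.4975, 0.045, 0.0642]
orientation: [[0.338, 0.941, 0.0], [0.941, -0.338, 0.0], [0.0, 0.0, -1.0]]
ft_force: [-0.0, 0.2, 3.1]
finger_gap: 0.0502
gripper_force: 63.7
```

```bash
python3 w.py w3.png
```

```text
5.6 [0.49755873 0.04500671 0.06439055] [[0.338, 0.9412, 0.0004], [0.9412, -0.338, 0.0001], [0.0002, 0.0003, -1.0]]
```

View pics/w3.png

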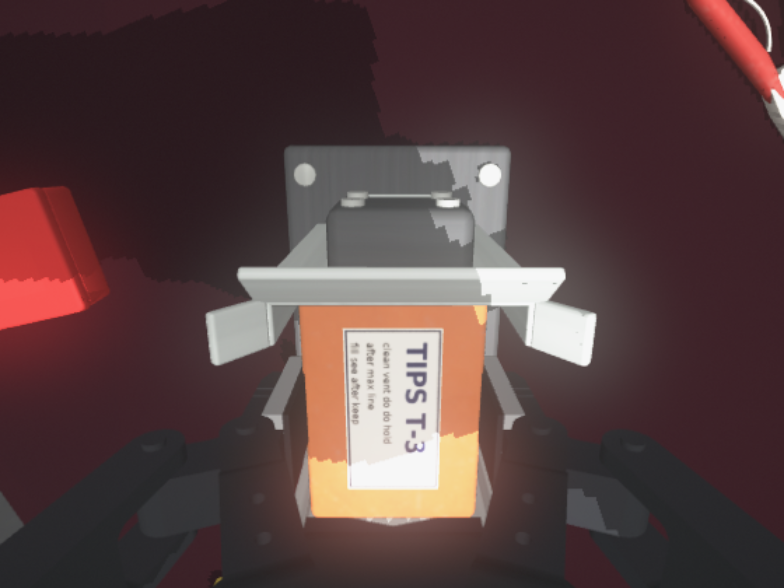

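The wrist view shows the box (top corners about (300,300) to (475,517)) inside the guide, straight and centred between the lips. I'll press on.

Call:
carry_out:
  deltas:
    - {"tx": 0,"ty": 0,"tz": 3,"wx": 0,"wy": 0,"wz": 0,"claw": 0.3}
    - {"tx": 0,"ty": 0,"tz": 6,"wx": 0,"wy": 0,"wz": 0,"claw": 0.3}
    - {"tx": 0,"ty": 0,"tz": 9,"wx": 0,"wy": 0,"wz": 0,"claw": 0.3}
    - {"tx": 0,"ty": 0,"tz": 9,"wx": 0,"wy": 0,"wz": 0,"claw": 0.3}

```text
time: 6.0
tool_pos: [0.4976, 0.045, 0.0555]
orientation: [[0.338, 0.941, 0.0], [0.941, -0.338, 0.0], [0.0, 0.0, -1.0]]
ft_force: [-0.2, -0.2, 6.8]
finger_gap: 0.0505
gripper_force: 63.9
```

Run:
```python
from h import *
c=cam('wrist'); a=cv2.cvtColor(c['pixels'],cv2.COLOR_RGB2GRAY)
b=cv2.resize(cv2.imread('pics/w3.png',0),(560,420),interpolation=3)
for (x,y,w,h) in((245,232,70,25),(245,325,70,25)):
    r=cv2.matchTemplate(a[y-12:y+h+12,x-12:x+w+12],b[y:y+h,x:x+w],5); print(cv2.minMaxLoc(r)[1::2])
print(observe()['ft_force'])
```

```text
(0.9802773594856262, (12, 12))
(0.9638984203338623, (12, 12))
[-1.00684152 -0.17341103  5.61481657]
```

Call:
carry_out:
  deltas:
    - {"tx": 0,"ty": 0,"tz": 2,"wx": 0,"wy": 0,"wz": 0,"claw": 0.3}
    - {"tx": 0,"ty": 0,"tz": 2,"wx": 0,"wy": 0,"wz": 0,"claw": 0.3}
    - {"tx": 0,"ty": 0,"tz": 0,"wx": 0,"wy": 0,"wz": 0,"claw": 0.3}
    - {"tx": 0,"ty": 0,"tz": -1,"wx": 0,"wy": 0,"wz": 0,"claw": 0.3}
    - {"tx": 0,"ty": 0,"tz": -2,"wx": 0,"wy": 0,"wz": 0,"claw": 0.3}
    - {"tx": 0,"ty": 0,"tz": -3,"wx": 0,"wy": 0,"wz": 0,"claw": 0.3}
    - {"tx": 0,"ty": 0,"tz": -3,"wx": 0,"wy": 0,"wz": 0,"claw": 0.3}

```text
time: 6.75
tool_pos: [0.4975, 0.045, 0.0588]
orientation: [[0.338, 0.941, 0.001], [0.941, -0.338, 0.0], [0.001, 0.0, -1.0]]
ft_force: [-0.7, -0.1, 5.2]
finger_gap: 0.0503
gripper_force: 63.9
```

Call:
carry_out:
  deltas:
    - {"tx": 0,"ty": 0,"tz": -1,"wx": 0,"wy": 0,"wz": 0,"claw": 0.3}
    - {"tx": 0,"ty": 0,"tz": -2,"wx": 0,"wy": 0,"wz": 0,"claw": 0.3}
    - {"tx": 0,"ty": 0,"tz": -2,"wx": 0,"wy": 0,"wz": 0,"claw": 0.3}

```text
time: 7.05
tool_pos: [0.4975, 0.045, 0.0608]
orientation: [[0.338, 0.941, 0.001], [0.941, -0.338, 0.0], [0.001, 0.0, -1.0]]
ft_force: [-0.9, -0.5, 6.2]
finger_gap: 0.0505
gripper_force: 63.9
```

Call:
carry_out:
  deltas:
    - {"tx": 0,"ty": 0,"tz": 3,"wx": 0,"wy": 0,"wz": 0,"claw": 0.3}
    - {"tx": 0,"ty": 0,"tz": 6,"wx": 0,"wy": 0,"wz": 0,"claw": 0.3}
    - {"tx": 0,"ty": 0,"tz": 9,"wx": 0,"wy": 0,"wz": 0,"claw": 0.3}
    - {"tx": 0,"ty": 0,"tz": 10,"wx": 0,"wy": 0,"wz": 0,"claw": 0.3}
    - {"tx": 0,"ty": 0,"tz": 10,"wx": 0,"wy": 0,"wz": 0,"claw": 0.3}

```text
time: 7.55
tool_pos: [0.4976, 0.045, 0.0507]
orientation: [[0.338, 0.941, 0.001], [0.941, -0.338, 0.0], [0.0, 0.0, -1.0]]
ft_force: [-0.4, 0.3, 6.9]
finger_gap: 0.0498
gripper_force: 64.0
```

Run:
```python
from h import *
c=cam('wrist'); a=cv2.cvtColor(c['pixels'],cv2.COLOR_RGB2GRAY)
b=cv2.resize(cv2.imread('pics/w3.png',0),(560,420),interpolation=3)
for (x,y,w,h) in((245,232,70,25),(245,325,70,25)):
    r=cv2.matchTemplate(a[y-12:y+h+12,x-12:x+w+12],b[y:y+h,x:x+w],5); print(cv2.minMaxLoc(r)[1::2])
print(observe()['ft_force'])
s=cam('side')
p=np.hstack([cv2.resize(c['pixels'][180:400,150:410,::-1],(520,440),interpolation=2),cv2.resize(s['pixels'][160:240,248:293,::-1],(248,440),interpolation=2)])
cv2.imwrite('pics/x1.png',p)
```

```text
(0.921278715133667, (12, 12))
(0.9325283169746399, (12, 12))
[-0.70063356 -0.38284007  5.9917507 ]
```

View pics/x1.png

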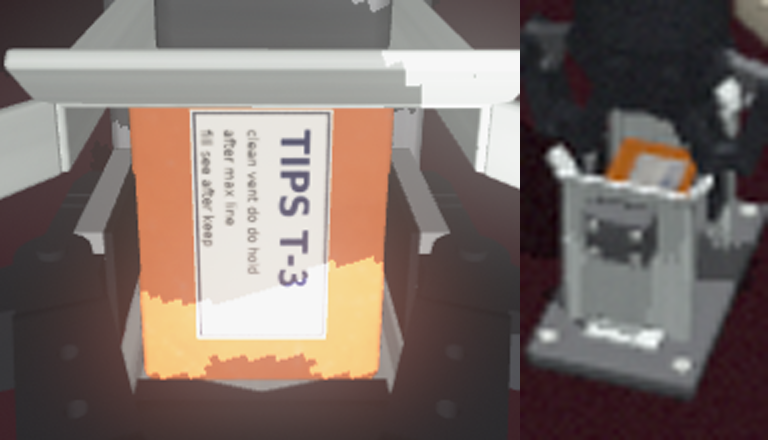

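The view shows the box seated evenly between the walls with the label at (190..330, 110..340), and in the side view it is deep below the rim. I'll release it here and check the height it rises to.

Call:
carry_out:
  deltas:
    - {"tx": 0,"ty": 0,"tz": 0,"wx": 0,"wy": 0,"wz": 0,"claw": 1}
    - {"tx": 0,"ty": 0,"tz": 0,"wx": 0,"wy": 0,"wz": 0,"claw": 1}
    - {"tx": 0,"ty": 0,"tz": 0,"wx": 0,"wy": 0,"wz": 0,"claw": 1}
    - {"tx": 0,"ty": 0,"tz": 0,"wx": 0,"wy": 0,"wz": 0,"claw": 1}
    - {"tx": 0,"ty": 0,"tz": 0,"wx": 0,"wy": 0,"wz": 0,"claw": 1}
    - {"tx": 0,"ty": 0,"tz": -20,"wx": 0,"wy": 0,"wz": 0,"claw": 1}
    - {"tx": 0,"ty": 0,"tz": -60,"wx": 0,"wy": 0,"wz": 0,"claw": 1}
    - {"tx": 0,"ty": 0,"tz": -100,"wx": 0,"wy": 0,"wz": 0,"claw": 1}
    - {"tx": 0,"ty": 0,"tz": -130,"wx": 0,"wy": 0,"wz": 0,"claw": 1}
    - {"tx": 0,"ty": 0,"tz": -130,"wx": 0,"wy": 0,"wz": 0,"claw": 1}

```text
time: 8.65
tool_pos: [0.4996, 0.0452, 0.184]
orientation: [[0.338, 0.941, 0.006], [0.941, -0.338, 0.002], [0.004, 0.005, -1.0]]
ft_force: [0.6, -0.1, -0.8]
finger_gap: 0.0853
gripper_force: 0.0
```

Run:
```python
from h import *
import pickle
c=cam('wrist');s=cam('side'); t=cam('top'); pickle.dump(c,open('w.pkl','wb'))
print(observe()['tool_pos'],observe()['ft_force'])
cv2.imwrite('pics/x2.png',np.hstack([cv2.resize(c['pixels'][90:310,180:380,::-1],(500,550),interpolation=2),cv2.resize(s['pixels'][160:240,248:291,::-1],(296,550),interpolation=2)]))
```

```text
[0.4967557  0.04522058 0.17972584] [-0.69384221  0.99930985 -0.56357063]
```

View pics/x2.png

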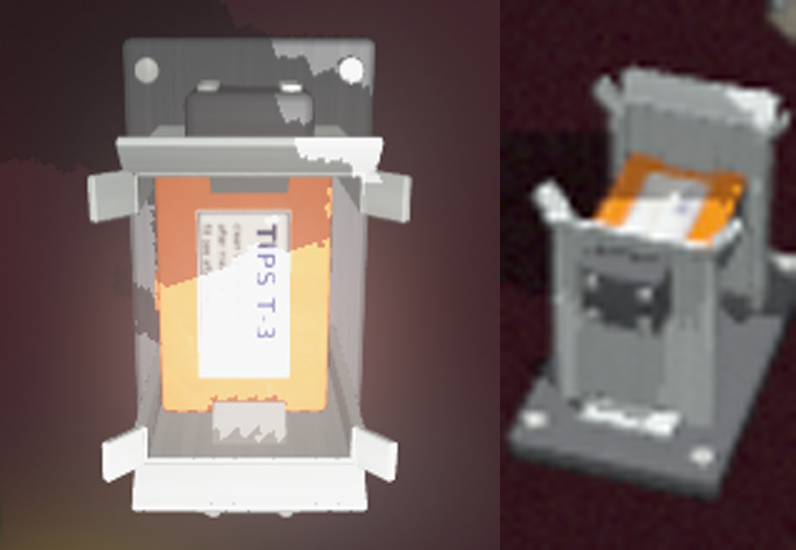

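Box A is caught: both catches overlap its lid, the far one at (250,183) and the near one at (250,410). In the side view the box sits level, about catch height. That was my tenth picture, so from here I work numerically.

Run:
```python
from q import *
g=lambda u,v,z: at(c,180+(u+.5)/2.5-.5,90+(v+.5)/2.5-.5,z)*1000
for z in(.080,.090):
  A,B=g(162,411,z),g(327,411,z); print(z,'box near edge w',np.linalg.norm(A-B).round(1),((A+B)/2).round(1))
L=[g(*p,.112) for p in((90,178),(411,178),(103,445),(397,445))]
print('lips ctr',np.mean(L,0).round(1),np.linalg.norm(L[0]-L[1]),np.linalg.norm(L[2]-L[3]),np.linalg.norm((L[0]+L[1]-L[2]-L[3])/2))
A,B=g(123,38,.012),g(376,38,.012); m=(A+B)/2; print('base',m.round(1),np.linalg.norm(A-B), (m[:2]-75*np.array([.3387,.9409])).round(1))
```

```text
0.08 box near edge w 51.4 [485.3   8.9  80. ]
0.09 box near edge w 49.3 [486.9  13.1  90. ]
lips ctr [500.9  47.1 112. ] 80.3241568660299 80.73720846307819 73.64208378732938
base [524.7 113.   12. ] 88.77813782685108 [499.3  42.5]
```

Call:
carry_out:
  deltas:
    - {"tx": -40,"ty": 4,"tz": 0,"wx": 0,"wy": 0,"wz": -3,"claw": 1}
    - {"tx": -90,"ty": 8,"tz": 0,"wx": 0,"wy": 0,"wz": -6,"claw": 1}
    - {"tx": -140,"ty": 12,"tz": 0,"wx": 0,"wy": 0,"wz": -9,"claw": 1}
    - {"tx": -190,"ty": 17,"tz": 0,"wx": 0,"wy": 0,"wz": -12,"claw": 1}
    - {"tx": -235,"ty": 21,"tz": 0,"wx": 0,"wy": 0,"wz": -15,"claw": 1}
    - {"tx": -270,"ty": 24,"tz": 0,"wx": 0,"wy": 0,"wz": -18,"claw": 1}
    - {"tx": -286,"ty": 25,"tz": 0,"wx": 0,"wy": 0,"wz": -18,"claw": 1}
    - {"tx": -286,"ty": 25,"tz": 0,"wx": 0,"wy": 0,"wz": -18,"claw": 1}
    - {"tx": -286,"ty": 25,"tz": 0,"wx": 0,"wy": 0,"wz": -18,"claw": 1}
    - {"tx": -286,"ty": 25,"tz": 0,"wx": 0,"wy": 0,"wz": -18,"claw": 1}

```text
time: 9.8
tool_pos: [0.4243, -0.2312, 0.1795]
orientation: [[0.029, 1.0, -0.001], [1.0, -0.029, 0.001], [0.001, -0.001, -1.0]]
ft_force: [0.8, -0.4, -0.1]
finger_gap: 0.0849
gripper_force: 0.0
```

Run:
```python
from m import *
c=cam('wrist'); print(observe()['tool_pos'],observe()['orientation'].round(3).tolist())
hsv=cv2.cvtColor(c['pixels'],cv2.COLOR_RGB2HSV); print(hsv[150:240:15,240:320:16].tolist())
m=cv2.inRange(hsv,(5,110,60),(22,255,255)); m[270:]=0
m=cv2.morphologyEx(m,cv2.MORPH_CLOSE,np.ones((5,5)))
for k in cv2.findContours(m,0,2)[0]:
    if cv2.contourArea(k)<500: continue
    P=np.array([at(c,u,v,.022)[:2] for u,v in k[:,0]],np.float32)*1000
    print(cv2.boundingRect(k),cv2.minAreaRect(k),cv2.minAreaRect(P))
```

```text
[ 0.42447555 -0.23116965  0.17971229] [[0.028, 1.0, -0.001], [1.0, -0.028, 0.001], [0.001, -0.001, -1.0]]
[[[2, 68, 97], [10, 132, 237], [11, 126, 241], [11, 127, 241], [11, 130, 240]], [[2, 72, 120], [11, 119, 237], [15, 4, 245], [0, 0, 247], [25, 81, 247]], [[1, 69, 129], [25, 81, 247], [0, 0, 247], [150, 1, 247], [26, 76, 247]], [[2, 71, 133], [25, 74, 247], [0, 0, 247], [0, 0, 247], [25, 77, 247]], [[2, 73, 130], [24, 83, 247], [0, 0, 247], [0, 0, 247], [25, 75, 247]], [[2, 78, 121], [24, 90, 247], [24, 82, 247], [25, 69, 247], [24, 87, 247]]]
(250, 148, 59, 19) ((279.0, 157.0), (18.0, 58.0), 90.0) ((424.31488037109375, -203.34561157226562), (15.725726127624512, 50.8048210144043), 88.37211608886719)
(134, 0, 164, 113) ((215.5, 56.0), (112.0, 163.0), 90.0) ((377.08856201171875, -121.81509399414062), (84.31083679199219, 128.26849365234375), 88.08576202392578)
```

Run:
```python
from m import *
c=cam('wrist')
hsv=cv2.cvtColor(c['pixels'],cv2.COLOR_RGB2HSV)
m=(hsv[:,:,2]>205).astype(np.uint8)*255; m[270:]=0; m[:120]=0
m=cv2.morphologyEx(m,cv2.MORPH_CLOSE,np.ones((5,5)))
for k in cv2.findContours(m,0,2)[0]:
    if cv2.contourArea(k)<500: continue
    P=np.array([at(c,u,v,.022)[:2] for u,v in k[:,0]],np.float32)*1000
    print(cv2.boundingRect(k),cv2.minAreaRect(k),cv2.minAreaRect(P))
print(observe()['tool_pos'])
```

```text
(250, 148, 59, 83) ((279.0, 189.0), (82.0, 58.0), 90.0) ((423.3691711425781, -233.3561553955078), (75.8244857788086, 51.58821105957031), 88.21009063720703)
(489, 138, 24, 92) ((501.3414611816406, 184.0731658935547), (90.99559020996094, 16.56473159790039), 83.6598129272461) ((624.1607666015625, -235.01779174804688), (14.523276329040527, 86.7990951538086), 14.600666046142578)
[ 0.42456803 -0.23127172  0.17989109]
```

Call:
carry_out:
  deltas:
    - {"tx": -2,"ty": -1,"tz": 45,"wx": 0,"wy": 0,"wz": 0,"claw": 1}
    - {"tx": -2,"ty": -1,"tz": 90,"wx": 0,"wy": 0,"wz": 0,"claw": 1}
    - {"tx": -2,"ty": -1,"tz": 130,"wx": 0,"wy": 0,"wz": 0,"claw": 1}
    - {"tx": -2,"ty": -1,"tz": 160,"wx": 0,"wy": 0,"wz": 0,"claw": 1}
    - {"tx": -2,"ty": -1,"tz": 177,"wx": 0,"wy": 0,"wz": 0,"claw": 1}
    - {"tx": -2,"ty": -1,"tz": 177,"wx": 0,"wy": 0,"wz": 0,"claw": 0.3}
    - {"tx": -2,"ty": -1,"tz": 177,"wx": 0,"wy": 0,"wz": 0,"claw": 0.3}
    - {"tx": -2,"ty": -1,"tz": 177,"wx": 0,"wy": 0,"wz": 0,"claw": 0.3}
    - {"tx": -2,"ty": -1,"tz": 177,"wx": 0,"wy": 0,"wz": 0,"claw": 0.3}
    - {"tx": -2,"ty": -1,"tz": 177,"wx": 0,"wy": 0,"wz": 0,"claw": 0.3}

```text
time: 10.9
tool_pos: [0.4241, -0.2346, 0.0045]
orientation: [[0.03, 1.0, 0.002], [1.0, -0.03, -0.0], [-0.0, 0.002, -1.0]]
ft_force: [-0.1, 0.8, 7.3]
finger_gap: 0.0503
gripper_force: 63.1
```

Call:
carry_out:
  deltas:
    - {"tx": 0,"ty": 0,"tz": -30,"wx": 0,"wy": 0,"wz": 0,"claw": 0.3}
    - {"tx": 0,"ty": 0,"tz": -75,"wx": 0,"wy": 0,"wz": 0,"claw": 0.3}
    - {"tx": 0,"ty": 0,"tz": -120,"wx": 0,"wy": 0,"wz": 0,"claw": 0.3}
    - {"tx": 15,"ty": 4,"tz": -165,"wx": 0,"wy": 0,"wz": 0,"claw": 0.3}
    - {"tx": 50,"ty": 12,"tz": -195,"wx": 0,"wy": 0,"wz": 4,"claw": 0.3}
    - {"tx": 95,"ty": 23,"tz": -200,"wx": 0,"wy": 0,"wz": 8,"claw": 0.3}
    - {"tx": 140,"ty": 33,"tz": -200,"wx": 0,"wy": 0,"wz": 12,"claw": 0.3}
    - {"tx": 185,"ty": 44,"tz": -200,"wx": 0,"wy": 0,"wz": 16,"claw": 0.3}
    - {"tx": 228,"ty": 54,"tz": -200,"wx": 0,"wy": 0,"wz": 18,"claw": 0.3}
    - {"tx": 260,"ty": 62,"tz": -200,"wx": 0,"wy": 0,"wz": 18,"claw": 0.3}

```text
time: 11.9
tool_pos: [0.4932, 0.0268, 0.2038]
orientation: [[0.337, 0.942, 0.001], [0.942, -0.337, 0.001], [0.002, 0.0, -1.0]]
ft_force: [0.4, -0.9, -0.7]
finger_gap: 0.0502
gripper_force: 62.9
```

```bash
cat > seg.py <<'E'
from h import *
c=cam('wrist'); cv2.imwrite('pics/z.png',c['pixels'][:,:,::-1])
s=observe(); print(s['tool_pos'],s['orientation'].round(4).tolist(),s['ft_force'].round(1))
def edges(p):
    hsv=cv2.cvtColor(p,cv2.COLOR_RGB2HSV)
    m=cv2.inRange(hsv,(5,90,60),(30,255,255)); m[:190]=0; m[:,:200]=0; m[:,360:]=0
    m=cv2.morphologyEx(m,cv2.MORPH_OPEN,np.ones((3,3)))
    n,l,st,ce=cv2.connectedComponentsWithStats(m); i=1+st[1:,4].argmax()
    out=[]
    for r in (215,240,270,300,330,355):
        q=np.where(l[r]==i)[0]; out.append((r,q.min(),q.max()) if len(q) else (r,))
    return st[i].tolist(),out
print(edges(c['pixels']))
w2=cv2.resize(cv2.imread('pics/w2.png')[:,:,::-1],(560,420),interpolation=3); print('first',edges(w2))
E
python3 seg.py
```

```text
[0.49450956 0.03208572 0.20352529] [[0.3306, 0.9438, 0.0013], [0.9438, -0.3306, 0.0029], [0.0032, 0.0003, -1.0]] [2.7 6.3 0.3]
([200, 196, 148, 178, 14274], [(215, np.int64(214), np.int64(347)), (240, np.int64(215), np.int64(345)), (270, np.int64(218), np.int64(343)), (300, np.int64(220), np.int64(341)), (330, np.int64(200), np.int64(340)), (355, np.int64(201), np.int64(339))])
first ([200, 200, 149, 191, 15415], [(215, np.int64(213), np.int64(348)), (240, np.int64(214), np.int64(346)), (270, np.int64(217), np.int64(344)), (300, np.int64(218), np.int64(342)), (330, np.int64(208), np.int64(341)), (355, np.int64(201), np.int64(339))])
```

Call:
carry_out:
  deltas:
    - {"tx": 0,"ty": 0,"tz": 0,"wx": 0,"wy": 0,"wz": 0,"claw": 0.3}
    - {"tx": 0,"ty": 0,"tz": 0,"wx": 0,"wy": 0,"wz": 0,"claw": 0.3}
    - {"tx": 0,"ty": 0,"tz": 0,"wx": 0,"wy": 0,"wz": 0,"claw": 0.3}

```text
time: 12.25
tool_pos: [0.4927, 0.0221, 0.2035]
orientation: [[0.34, 0.941, 0.0], [0.941, -0.34, 0.0], [0.0, 0.0, -1.0]]
ft_force: [0.0, -0.5, -0.5]
finger_gap: 0.0503
gripper_force: 62.9
```

Call:
carry_out:
  deltas:
    - {"tx": 20,"ty": -2,"tz": 0,"wx": 0,"wy": 0,"wz": 0,"claw": 0.3}
    - {"tx": 20,"ty": -2,"tz": 10,"wx": 0,"wy": 0,"wz": 0,"claw": 0.3}
    - {"tx": 20,"ty": -2,"tz": 30,"wx": 0,"wy": 0,"wz": 0,"claw": 0.3}
    - {"tx": 20,"ty": -2,"tz": 60,"wx": 0,"wy": 0,"wz": 0,"claw": 0.3}
    - {"tx": 20,"ty": -2,"tz": 75,"wx": 0,"wy": 0,"wz": 0,"claw": 0.3}
    - {"tx": 20,"ty": -2,"tz": 80,"wx": 0,"wy": 0,"wz": 0,"claw": 0.3}
    - {"tx": 20,"ty": -2,"tz": 85,"wx": 0,"wy": 0,"wz": 0,"claw": 0.3}
    - {"tx": 20,"ty": -2,"tz": 90,"wx": 0,"wy": 0,"wz": 0,"claw": 0.3}
    - {"tx": 20,"ty": -2,"tz": 95,"wx": 0,"wy": 0,"wz": 0,"claw": 0.3}
    - {"tx": 20,"ty": -2,"tz": 95,"wx": 0,"wy": 0,"wz": 0,"claw": 0.3}

```text
time: 13.25
tool_pos: [0.4978, 0.0429, 0.1081]
orientation: [[0.338, 0.941, -0.0], [0.941, -0.338, 0.0], [0.0, -0.0, -1.0]]
ft_force: [-0.3, -0.1, -0.8]
finger_gap: 0.05
gripper_force: 62.9
```

Call:
carry_out:
  deltas:
    - {"tx": 0,"ty": 0,"tz": 6,"wx": 0,"wy": 0,"wz": 0,"claw": 0.3}
    - {"tx": 0,"ty": 0,"tz": 12,"wx": 0,"wy": 0,"wz": 0,"claw": 0.3}
    - {"tx": 0,"ty": 0,"tz": 18,"wx": 0,"wy": 0,"wz": 0,"claw": 0.3}
    - {"tx": 0,"ty": 0,"tz": 24,"wx": 0,"wy": 0,"wz": 0,"claw": 0.3}
    - {"tx": 0,"ty": 0,"tz": 29,"wx": 0,"wy": 0,"wz": 0,"claw": 0.3}
    - {"tx": 0,"ty": 0,"tz": 29,"wx": 0,"wy": 0,"wz": 0,"claw": 0.3}

```text
time: 13.85
tool_pos: [0.4989, 0.043, 0.0792]
orientation: [[0.338, 0.941, 0.002], [0.941, -0.338, 0.0], [0.001, 0.002, -1.0]]
ft_force: [1.3, 0.8, 3.1]
finger_gap: 0.0497
gripper_force: 63.9
```

```bash
python3 seg.py | head -2
```

```text
[0.49883224 0.0430216  0.07940969] [[0.3377, 0.9412, 0.0017], [0.9412, -0.3377, 0.0001], [0.0007, 0.0015, -1.0]] [2.  0.1 4. ]
([208, 201, 140, 164, 12833], [(215, np.int64(214), np.int64(346)), (240, np.int64(216), np.int64(345)), (270, np.int64(218), np.int64(342)), (300, np.int64(220), np.int64(341)), (330, np.int64(210), np.int64(340)), (355, np.int64(223), np.int64(338))])
```

Passing the catches with no slip. Pressing on.

Call:
carry_out:
  deltas:
    - {"tx": 0,"ty": 0,"tz": 6,"wx": 0,"wy": 0,"wz": 0,"claw": 0.3}
    - {"tx": 0,"ty": 0,"tz": 12,"wx": 0,"wy": 0,"wz": 0,"claw": 0.3}
    - {"tx": 0,"ty": 0,"tz": 18,"wx": 0,"wy": 0,"wz": 0,"claw": 0.3}
    - {"tx": 0,"ty": 0,"tz": 22,"wx": 0,"wy": 0,"wz": 0,"claw": 0.3}
    - {"tx": 0,"ty": 0,"tz": 24,"wx": 0,"wy": 0,"wz": 0,"claw": 0.3}
    - {"tx": 0,"ty": 0,"tz": 24,"wx": 0,"wy": 0,"wz": 0,"claw": 0.3}

```text
time: 14.5
tool_pos: [0.4989, 0.0431, 0.0557]
orientation: [[0.338, 0.941, 0.002], [0.941, -0.338, 0.0], [0.001, 0.002, -1.0]]
ft_force: [1.7, 0.4, 7.5]
finger_gap: 0.0503
gripper_force: 64.3
```

```bash
python3 seg.py | head -2
```

```text
[0.49890812 0.04302214 0.05578968] [[0.3378, 0.9412, 0.0019], [0.9412, -0.3378, 0.0004], [0.001, 0.0016, -1.0]] [0.7 0.2 6.3]
([215, 223, 132, 142, 9480], [(215,), (240, np.int64(216), np.int64(345)), (270, np.int64(218), np.int64(342)), (300, np.int64(220), np.int64(341)), (330, np.int64(221), np.int64(340)), (355, np.int64(222), np.int64(338))])
```

Call:
carry_out:
  deltas:
    - {"tx": 0,"ty": 0,"tz": 1,"wx": 0,"wy": 0,"wz": 0,"claw": 0.3}
    - {"tx": 0,"ty": 0,"tz": 2,"wx": 0,"wy": 0,"wz": 0,"claw": 0.3}
    - {"tx": 0,"ty": 0,"tz": 3,"wx": 0,"wy": 0,"wz": 0,"claw": 0.3}
    - {"tx": 0,"ty": 0,"tz": 3,"wx": 0,"wy": 0,"wz": 0,"claw": 0.3}

```text
time: 14.95
tool_pos: [0.4989, 0.043, 0.0528]
orientation: [[0.338, 0.941, 0.002], [0.941, -0.338, 0.0], [0.001, 0.002, -1.0]]
ft_force: [1.3, 0.0, 6.9]
finger_gap: 0.0498
gripper_force: 64.3
```

Call:
carry_out:
  deltas:
    - {"tx": 0,"ty": 0,"tz": 0,"wx": 0,"wy": 0,"wz": 0,"claw": 1}
    - {"tx": 0,"ty": 0,"tz": 0,"wx": 0,"wy": 0,"wz": 0,"claw": 1}
    - {"tx": 0,"ty": 0,"tz": 0,"wx": 0,"wy": 0,"wz": 0,"claw": 1}
    - {"tx": 0,"ty": 0,"tz": 0,"wx": 0,"wy": 0,"wz": 0,"claw": 1}
    - {"tx": 0,"ty": 0,"tz": 0,"wx": 0,"wy": 0,"wz": 0,"claw": 1}
    - {"tx": 0,"ty": 0,"tz": -20,"wx": 0,"wy": 0,"wz": 0,"claw": 1}
    - {"tx": 0,"ty": 0,"tz": -60,"wx": 0,"wy": 0,"wz": 0,"claw": 1}
    - {"tx": 0,"ty": 0,"tz": -100,"wx": 0,"wy": 0,"wz": 0,"claw": 1}
    - {"tx": 0,"ty": 0,"tz": -127,"wx": 0,"wy": 0,"wz": 0,"claw": 1}
    - {"tx": 0,"ty": 0,"tz": -127,"wx": 0,"wy": 0,"wz": 0,"claw": 1}

```text
time: 15.95
tool_pos: [0.5, 0.0431, 0.1827]
orientation: [[0.338, 0.941, 0.006], [0.941, -0.338, 0.002], [0.004, 0.005, -1.0]]
ft_force: [-0.1, 0.5, 0.2]
finger_gap: 0.085
gripper_force: 0.0
```

```bash
cat > e.py <<'E'
from h import *
c=cam('wrist'); s=cam('side'); print(observe()['tool_pos'],observe()['ft_force'].round(1))
def seg(p,x0,x1,y0,y1):
    hsv=cv2.cvtColor(p,cv2.COLOR_RGB2HSV)
    m=cv2.inRange(hsv,(5,90,60),(30,255,255)); k=np.zeros_like(m); k[y0:y1,x0:x1]=m[y0:y1,x0:x1]
    n,l,st,ce=cv2.connectedComponentsWithStats(k); i=1+st[1:,4].argmax(); return st[i].tolist(), l==i
def rows(st,l):
    print(st,[(r,int(np.where(l[r])[0].min()),int(np.where(l[r])[0].max())) for r in range(st[1]+2,st[1]+st[3]-1,max(1,st[3]//8))])
    cm=st[0]+st[2]//2; q=np.where(l[:,cm])[0]; print(' mid col',cm,q.min(),q.max())
rows(*seg(c['pixels'],225,335,140,280))
rows(*seg(s['pixels'],255,292,170,205))
E
python3 e.py
python3 - <<'E'
import sys; sys.argv=['']
import cv2,numpy as np
src=open('e.py').read().split('rows(*seg(c')[0].replace("c=cam('wrist'); s=cam('side'); print","#")
exec(src.replace('from h import *','import cv2,numpy as np'))
p=cv2.imread('pics/x2.png')[:,:,::-1]
a=np.zeros((420,560,3),np.uint8); a[90:310,180:380]=cv2.resize(p[:,:500],(200,220),interpolation=3)
b=np.zeros((420,560,3),np.uint8); b[160:240,248:291]=cv2.resize(p[:,500:],(43,80),interpolation=3)
print('first:'); rows(*seg(a,225,335,140,280)); rows(*seg(b,255,292,170,205))
E
```

```text
[0.49791842 0.04324782 0.17951167] [-0.7 -0.2  1. ]
[243, 158, 72, 95, 3547] [(160, 243, 314), (171, 244, 314), (182, 244, 313), (193, 243, 313), (204, 243, 313), (215, 245, 312), (226, 245, 312), (237, 246, 312), (248, 246, 311)]
 mid col 279 165 248
[262, 182, 22, 13, 104] [(184, 267, 273), (185, 266, 283), (186, 266, 283), (187, 265, 283), (188, 264, 283), (189, 263, 283), (190, 263, 282), (191, 262, 282), (192, 263, 280), (193, 277, 279)]
 mid col 273 184 185
first:
[242, 161, 71, 94, 3500] [(163, 242, 312), (174, 242, 312), (185, 243, 311), (196, 243, 311), (207, 242, 311), (218, 244, 310), (229, 244, 310), (240, 244, 310), (251, 245, 310)]
 mid col 277 167 249
[261, 182, 23, 13, 114] [(184, 266, 273), (185, 265, 282), (186, 264, 283), (187, 263, 283), (188, 263, 282), (189, 262, 282), (190, 262, 281), (191, 261, 281), (192, 263, 280), (193, 276, 279)]
 mid col 272 184 185
```

Box B's outline matches box A's caught one in both cameras: same rows and widths, with the lid edge masked by a catch at each end (rows 158–165 and 248–253). Both boxes are caught and the gripper is clear, so I'm handing in.

```bash
python3 -c "
from station import env
print(env.finish_job())"
```

```text
the job is handed in; nothing more can be done
None
```

Both orange boxes went into the dispenser lid side up, one after the other; the camera readings show each under both catches, the gripper is clear, and the job was handed in at about 16 s, with no verdict returned.

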